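# Open a tight twist-off jar in the one-hand jar clamp

## Task

Open the tightly closed jar of hazelnuts with the help of the one-hand jar clamp: stand the jar, still shut, upright on the clamp's board between the open jaws, swing the clamp's lever all the way round until the jar is gripped tight, then unscrew the lid anticlockwise (seen from above) until its threads let go. Lift the lid straight up and finish while still holding it, level and still, about two centimetres clear above the jar's mouth, with the jar left clamped. Leave the other things on the worktop where they are.

Things in the scene. Friction and masses are not known exactly. Their poses are not given: they have to be found in the camera images.
- jar: round clear glass jar of whole hazelnuts, the only one with a bare-metal lid: body 62 mm in diameter up to 64 mm height, a shoulder to a 45 mm neck, mouth rim at 100 mm height; 0.25 to 0.42 kg. Origin: centre of its underside; z up along its axis. The closed jar may be carried by its lid.
- lid: the jar's plain ribbed metal twist-off lid, 58 mm in outer diameter, 18 mm high, 60 g. Origin: centre of the lower edge of its skirt; z up. On the closed jar that edge is 84.5 mm above the jar's underside (15.5 mm below the rim), its top 102.5 mm, and its yaw is within 0.1 rad of the jar's. Under the skirt the neck and shoulder leave room for fingertips down to 66 mm.
- jar_mouth (a point): centre of the jar's mouth, level with its rim. Three short threads on the neck hold the lid's lugs: turned anticlockwise the lid rises about 1.5 mm and lets go after 0.7 to 0.95 rad, then lifts off freely; it runs against a stop at 1.6 to 1.8 rad.
- lid_grip (a point): point on the lid's axis, 10 mm above its lower edge: the height at which to grip it. The lid is tight: it can take up to about 1 N m to break loose, so grip it firmly (60 N or more); a jar that is not clamped just turns with it.
- clamp: one-hand jar clamp, fixed: a beech board 160 x 206 mm (its x, y), top 16 mm above the worktop; at its +y side a fixed steel V jaw with rubber faces, opposite a sprung flat jaw that slides toward +y, behind that a cam lever. Jaws reach 64 mm above the worktop, open at the start. Origin: straight below the jar's place, on the worktop. The lever's upright pivot is at (0, -92 mm).
- clamp_seat (a point): centre of the jar's place on the board's top, between the open jaws; a jar standing here has about 6 mm of play toward each jaw and is pushed into the V as the lever closes
- lever_knob (a point): middle of the round black upright knob at the lever's end, 90 mm from the pivot, 79 mm above the worktop: 22 mm in diameter, its top 15 mm above this point; the lever bar lies 23 mm below this point. It moves in a level circle about the pivot.
- clamp_lever (a joint): angle of the clamp's cam lever, rad: 0 = open (knob on the -x side of the pivot, 170 degrees from the clamp's +x), 2.0 = fully closed against its stop; grows anticlockwise seen from above. Takes about 5 N at the knob, up to 9 N with a jar in the jaws; self-locking, it stays where it is left. 1.85 or more counts as closed.
- clamp_pad: the sprung flat jaw's rubber-faced pad, 50 mm wide, 46 mm high; origin in the middle of its face's foot, on the board's top. Closed on the jar it presses with about 35 N
- mustard_jar: bystander: small jar 60 x 60 x 80 mm with a coloured lid, loose; origin at the centre of its underside
- salt_shaker: bystander: glass salt shaker 44 mm across, 90 mm high, loose; origin at the centre of its underside
- teaspoon: bystander: metal teaspoon 130 x 27 x 11 mm lying flat, loose; origin under its middle
- table_spoon: bystander: metal table spoon 188 x 39 x 16 mm lying flat, loose; origin under its middle
- spice_pot: bystander: spice jar 41 mm across, 99 mm high, loose, behind the clamp; origin at the centre of its underside
Things that resemble listed ones, but are neither listed nor needed, are in the scene too. There is more than one size of the lid; the job needs the larger.

How it is judged:
By the outcome, as a careful person would: the job done as asked, in the order asked, and still so for the second after the job is handed in, while the arm keeps its last pose, push and grip.
It also fails if it takes over 58 s, if anything falls off the work surface, if the arm or the gripper's body presses on something with over 40 N, if the wrist force passes 120 N, or if a joint passes its speed limit or range.

## Robot

A 6-joint arm with a two-finger parallel gripper is mounted at the origin on a cart in front of the work surface, level with it; the furniture and walls round the work are solid. World frame = base frame: x ahead of the robot, y to its left, z up, the work surface at z = 0. Lengths are in m, angles in rad, forces in N, time in s.
With the tool pointing down it reaches from about 0.3 to 0.775 m from the base axis. Payload 14.6 kg.
Tool frame: the origin (TCP) lies between the finger pads; the fingertips stand manip.nose_length ahead of it and the grasp point (between the pads) lies 6 mm ahead of it (manip.nose_length is the distance from the TCP to the fingertips, in m); z points along the fingers, y is the direction in which the jaws open and shut (so a half turn about z gives the same grasp; the last joint's range is limited). The gripper opens to 85 mm and grips with 20 to 120 N. Pads are 22 mm wide; open, the fingers measure 114 mm over their backs; the gripper's body (76 mm by 85 mm) begins 54 mm behind the grasp point. The pads swing forward as they close: fully open they stand 13 mm farther back than shut.
Start: joints at [1.063, 0.3, 1.521, -0, 1.321, -0.067], TCP at [0.235, 0.497, 0.256] pointing down, gripper open.
Joint ranges: [-3.03, 3.03], [-0.79, 2.21], [0.23, 2.52], [-1.04, 4.18], [0, 3.07], [-2.55, 2.55]. Speed limits (rad/s): [2.22, 2.22, 2.57, 3.14, 3.14, 3.14].

## Interface

Orientations are given as a unit quaternion [x, y, z, w].
In Python, from rig import manip gives the robot as it stands.
- The arm moves only by the tool move_arm, never from a script. Its argument "commands" is a list of rows, each an object with "hand": the opening in per cent of the stroke, from 0 (shut) to 100 (fully open); "translation": the shift along the tool's x, y, z in mm, a list of three; "spin": the turn about the tool's z in rad. A call has 1 to 12 rows; each row shifts and turns the commanded pose from where the row before left it, along the tool's axes as they then stand; what a row does not reach is not made up. A row lasts 1/8 s, in which the tool goes at most 62.5 mm and 10.7 degrees, less where a joint would pass 70% of its speed; a pose out of reach is approached as far as the arm can. A call with a gripper value outside its range is refused whole. The fingers move at their own pace and stop on an object; the grip force is fixed at half the most. Time passes only in rows, so rows that do not move let the fingers close. It gives the time, the measured TCP pose, the force and the opening at its end, in the units of the state.
- manip.sense(): the state, without advancing time (a new reading comes with each control period).
- manip.snapshot(name): name is "side" or "top" or "wrist"; returns a dict with "frame" (420x560x3 uint8, red, green, blue), "vfov" (degrees; the focal length in pixels is half the picture's height over the tangent of half this angle, whatever the lens; pixels are square), "cx", "cy" (the principal point, pixels), "R" (3x3) and "t" (3): a world point X has camera coordinates R X + t; the wrist camera has in their place "tool_from_camera" (4x4, takes a point from camera to tool coordinates, whose origin is the TCP and whose axes are the flange's). Camera axes: x right, y down, z forward; pixel columns grow to the right and rows downward; lengths in m; the calibration is good to about 2 mm. A picture is of the moment at which its call begins: read the wrist's pose just before it. There is no depth.
- manip.job_done(): hands the job in, once; it reports no verdict.
The state is a dict: "time": time; "joint_pos": joint angles; "joint_velocities": joint speeds; "tau": joint torques, N m; "tcp_pos": TCP position; "orientation": TCP orientation; "force": force on the tool from outside, world axes, zero at the start; "moment": the same for the moment, N m; "gripper_width": finger opening in m.
Only numpy, scipy, OpenCV 4.12 (cv2) and the standard library are available. Lean on these libraries where they do the work, as an engineer would, in place of code of your own. Each camera call takes 0.05 s, during which the arm holds its last target. There are 200 camera calls.

## Working session

There is one attempt and no reset: what is moved stays moved. The work goes in short steps, Python scripts to look and compute and a tool call to move; the robot and the scene stay as the last step left them, time stands still between calls to the robot, and variables do not carry over. Pictures are saved under pics/ and viewed, about 8 in all and at most 12, crops included, and the job is handed in when it is done.

Besides the shell and the picture viewer there is one more tool, called after "Call:" as a command line: name --argument value ..., lists and objects as JSON in quotes. move_arm: Moves the arm, as the interface text tells. Its arguments: {"type":"object","properties":{"commands":{"type":"array","items":{"type":"object","properties":{"hand":{"type":"number"},"translation":{"type":"array","items":{"type":"number"}},"spin":{"type":"number"}}}}},"required":["commands"]}

```bash
mkdir -p pics; ls; cat > h.py <<'E'
import numpy as np, cv2
from rig import manip
from scipy.spatial.transform import Rotation as Ro
def snap(n,f=None):
    s=manip.sense(); d=manip.snapshot(n)
    if f: cv2.imwrite('pics/'+f,d['frame'][:,:,::-1])
    fl=d['frame'].shape[0]/2/np.tan(np.radians(d['vfov'])/2)
    if 'R' not in d:
        T=np.array(d['tool_from_camera']); W=np.eye(4); W[:3,:3]=Ro.from_quat(s['orientation']).as_matrix(); W[:3,3]=s['tcp_pos']
        C=np.linalg.inv(W@T); d['R']=C[:3,:3]; d['t']=C[:3,3]
    d={k:d[k] for k in('frame','cx','cy','R','t')}; d['f']=fl
    np.savez('cam_'+n+'.npz',**d); return d
def load(n): return dict(np.load('cam_'+n+'.npz'))
def at_z(d,u,v,z):
    R=np.array(d['R']);t=np.array(d['t']); c=-R.T@t; r=R.T@np.array([(u-d['cx'])/d['f'],(v-d['cy'])/d['f'],1])
    return c+r*(z-c[2])/r[2]
def proj(d,X):
    p=np.array(d['R'])@np.array(X)+np.array(d['t']); return p[:2]/p[2]*d['f']+[d['cx'],d['cy']]
E
python3 - <<'E'
from h import *
a=snap('top','top0.png'); b=snap('side','side0.png')
for d in(a,b): print(d['f'],d['cx'],d['cy'],-np.array(d['R']).T@d['t'],np.round(d['R'],3).tolist())
print(manip.nose_length,manip.sense())
E
```

```text
pics
510.16984001513123 277.53813247403474 209.94282508834897 [0.45151069 0.01882871 1.05376124] [[-0.002, -1.0, 0.022], [-0.994, -0.001, -0.11], [0.11, -0.022, -0.994]]
508.7570899360284 275.49793318707333 207.50748138851404 [ 0.28172236 -1.12811979  0.53497432] [[0.972, -0.233, 0.022], [-0.062, -0.345, -0.937], [0.225, 0.909, -0.35]]
0.025 {'time': 0.1, 'joint_pos': array([ 1.06337763e+00,  3.00420845e-01,  1.52151752e+00,  1.84190521e-06,
        1.32069293e+00, -6.65957517e-02]), 'joint_velocities': array([ 0.00273419, -0.00258776, -0.00153282,  0.00102051, -0.00084172,
        0.00097013]), 'tau': array([ 2.51780300e-03, -5.44382036e+01, -3.62370872e+01,  3.93777111e-05,
        2.99951447e-03,  3.28483361e-05]), 'tcp_pos': array([0.23458817, 0.49726182, 0.25577575]), 'orientation': array([ 2.18631351e-01,  9.75807390e-01, -4.97827037e-04, -1.47867067e-04]), 'force': array([-0.02362891, -0.39588145,  0.2393933 ]), 'moment': array([ 0.05793871, -0.03657685, -0.02824411]), 'gripper_width': 0.08539514969543165}
```

View pics/top0.png

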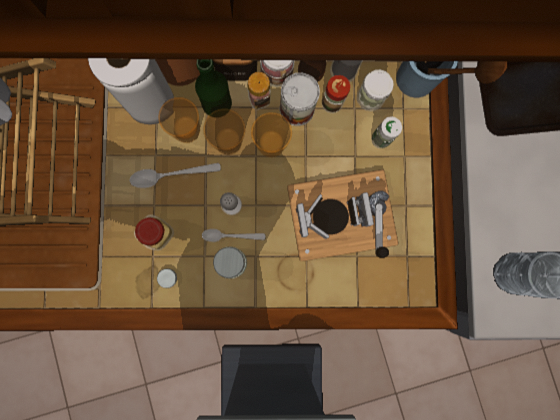

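View pics/side0.png

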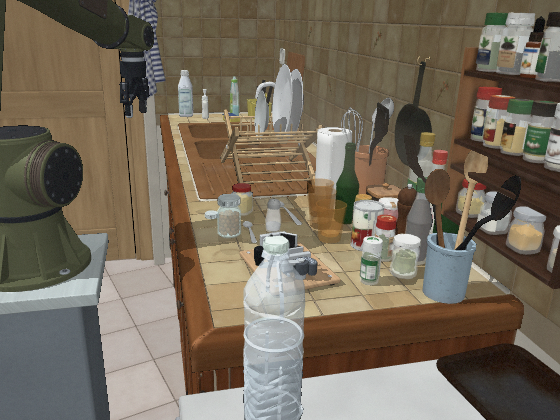

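```bash
python3 - <<'E'
from h import *
a=load('top');b=load('side')
f=a['frame'][:,:,::-1]
c1=cv2.resize(f[160:270,280:405],None,fx=5,fy=5,interpolation=cv2.INTER_CUBIC)[:, :]
c1=cv2.resize(c1,(625,550)); cv2.imwrite('pics/c1.png',c1)
c2=cv2.resize(f[215:300,140:260],(480,340),interpolation=cv2.INTER_CUBIC)
g=b['frame'][:,:,::-1]
c3=cv2.resize(g[170:270,195:275],(320,400),interpolation=cv2.INTER_CUBIC)
o=np.zeros((400,800,3),np.uint8);o[:340,:480]=c2;o[:,480:]=c3
cv2.imwrite('pics/c2.png',o)
E
```

```text
(no output)
```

View pics/c1.png

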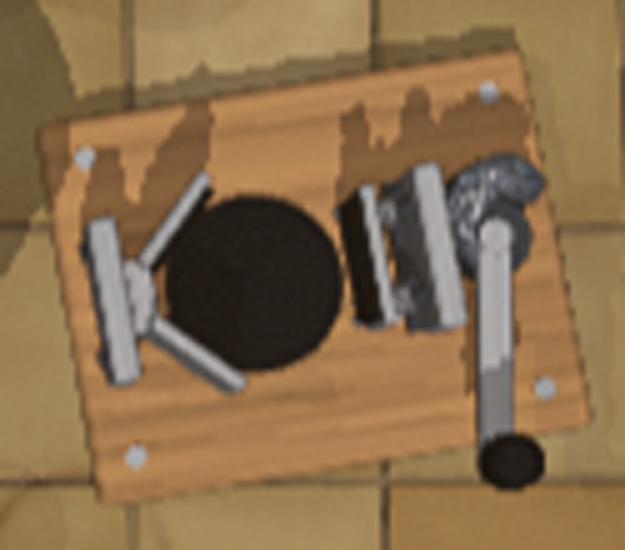

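View pics/c2.png

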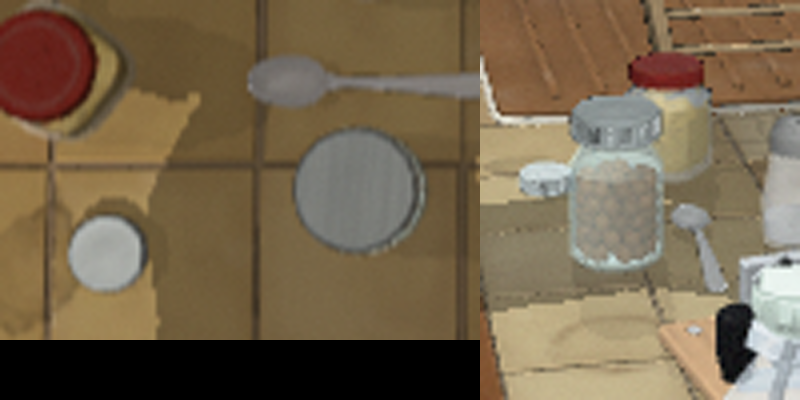

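```bash
python3 - <<'E'
from h import *
a=load('top')
c1=lambda u,v,z: at_z(a,280+(u+.5)/5-.5,160+(v+.5)/5-.5,z)
jar=at_z(a,140+354.5/4-.5,215+189.5/4-.5,.1025); print('jar',jar)
# lid radius check
print(at_z(a,140+294/4,262,.1025)-at_z(a,140+414/4,262,.1025))
B=[c1(*p,.016)[:2] for p in((40,128),(520,52),(590,425),(100,503))]
print('corners',B,[np.linalg.norm(B[i]-B[i-1]) for i in range(4)],'mean',np.mean(B,0))
s=c1(255,283,.016); k=c1(511,461,.094); p=c1(495,237,.06); print('seat',s,'knob',k,'piv',p)
# clamp yaw: +y from lever side to V jaw
yv=(B[0]+B[3]-B[1]-B[2]); th=np.arctan2(yv[1],yv[0])-np.pi/2; xv=(B[3]+B[2]-B[0]-B[1]);print('yaw',th,np.arctan2(xv[1],xv[0]), np.arctan2(-xv[1],-xv[0]))
for th in (th,):
  Rm=np.array([[np.cos(th),-np.sin(th)],[np.sin(th),np.cos(th)]])
  piv=s[:2]+Rm@[0,-.092]; kn=piv+.09*np.array([np.cos(th+np.radians(170)),np.sin(th+np.radians(170))]); print('pred piv',piv,'knob',kn)
  kc=piv+.09*np.array([np.cos(th+np.radians(170)+2),np.sin(th+np.radians(170)+2)]);print('closed knob',kc)
b=load('side')
print(proj(b,[*jar[:2],.1025]),proj(b,[*jar[:2],0]),proj(a,[.3,.2,0]))
E
```

```text
jar [0.45963159 0.08905904 0.1025    ]
[7.62344317e-05 5.54412702e-02 0.00000000e+00]
corners [array([ 0.61726738, -0.02535665]), array([ 0.64956467, -0.22477899]), array([ 0.49500147, -0.24973312]), array([ 0.46354983, -0.04912463])] [np.float64(0.1555442085805993), np.float64(0.20202075685497609), np.float64(0.15656465140674827), np.float64(0.2030590413082037)] mean [ 0.55634584 -0.13724835]
seat [ 0.55319558 -0.11328726  0.016     ] knob [ 0.47820037 -0.1992309   0.094     ] piv [ 0.56715578 -0.20273951  0.06      ]
yaw 0.15803123933692143 -2.9848445740545704 0.1567480795352229
pred piv [ 0.56767401 -0.20414085] knob [ 0.47768627 -0.20265576]
closed knob [ 0.60377175 -0.28658449]
[228.59118353 197.31631361] [229.00095134 234.19996952] [175.92604515 342.12843796]
```

Call:
move_arm --commands '[{"hand": 100,"translation": [-31.5,-22.7,0],"spin": 0},{"hand": 100,"translation": [-31.5,-22.7,0],"spin": 0},{"hand": 100,"translation": [-31.5,-22.7,0],"spin": 0},{"hand": 100,"translation": [-31.5,-22.7,0],"spin": 0},{"hand": 100,"translation": [-31.5,-22.7,0],"spin": 0},{"hand": 100,"translation": [-31.5,-22.7,0],"spin": 0},{"hand": 100,"translation": [-31.5,-22.7,0],"spin": 0},{"hand": 100,"translation": [-31.5,-22.7,0],"spin": 0},{"hand": 100,"translation": [-31.5,-22.7,0],"spin": 0},{"hand": 100,"translation": [-31.5,-22.7,0],"spin": 0},{"hand": 100,"translation": [-31.5,-22.7,0],"spin": 0},{"hand": 100,"translation": [-31.5,-22.7,0],"spin": 0}]'

```text
time: 1.6
tcp_pos: [0.4607, 0.0886, 0.2561]
orientation: [0.219, 0.976, -0.0, -0.0]
force: [0.7, 0.5, 0.7]
gripper_width: 0.0851
```

Call:
move_arm --commands '[{"hand": 100,"translation": [0,0,0],"spin": 0.182},{"hand": 100,"translation": [0,0,0],"spin": 0.182},{"hand": 100,"translation": [0,0,0],"spin": 0.182},{"hand": 100,"translation": [0,0,0],"spin": 0.182},{"hand": 100,"translation": [0,0,0],"spin": 0.182},{"hand": 100,"translation": [0,0,0],"spin": 0.182},{"hand": 100,"translation": [0,0,0],"spin": 0.182},{"hand": 100,"translation": [0,0,0],"spin": 0.182},{"hand": 100,"translation": [0,0,0],"spin": 0.182},{"hand": 100,"translation": [0,0,0],"spin": 0.182},{"hand": 100,"translation": [0,0,0],"spin": 0.182},{"hand": 100,"translation": [0,0,0],"spin": 0.182}]'

```text
time: 3.1
tcp_pos: [0.4602, 0.0898, 0.256]
orientation: [0.968, 0.253, -0.0, -0.0]
force: [0.6, 0.4, -0.5]
gripper_width: 0.0853
```

Call:
move_arm --commands '[{"hand": 100,"translation": [0,0,0],"spin": 0.18},{"hand": 100,"translation": [0,0,0],"spin": 0.18},{"hand": 100,"translation": [0,0,0],"spin": 0}]'

```text
time: 3.48
tcp_pos: [0.4602, 0.0898, 0.2561]
orientation: [0.997, 0.079, -0.0, 0.0]
force: [0.6, -0.7, -0.1]
gripper_width: 0.0852
```

```bash
python3 - <<'E'
from h import *
d=snap('wrist','w1.png'); s=manip.sense(); print(s['tcp_pos'],s['orientation'],s['joint_pos'],s['force'])
print(proj(d,[.4596,.0891,.1025]),proj(d,[.4596+.029,.0891,.1025]))
E
```

```text
[0.46022492 0.089761   0.25612828] [ 9.96769408e-01  8.03163341e-02 -1.80914452e-04 -6.69326414e-06] [1.14471999e-01 1.18528680e-01 1.74068497e+00 2.68080964e-05
 1.28274017e+00 1.52445483e+00] [ 0.09997768  0.33008896 -0.05816245]
[276.85676112 197.69051014] [282.53859461 163.29738477]
```

View pics/w1.png

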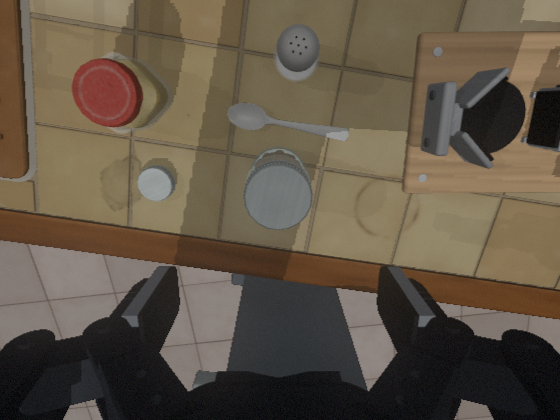

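```bash
python3 - <<'E'
from h import *
d=load('wrist')
j=at_z(d,277.5,195.5,.1025); s=at_z(d,492.5,116.5,.016); print(j,s)
f=d['frame'][:,:,::-1]
a=cv2.resize(f[140:240,230:330],(400,400),interpolation=cv2.INTER_CUBIC); b=cv2.resize(f[25:205,400:560],(356,400),interpolation=cv2.INTER_CUBIC)
cv2.imwrite('pics/c3.png',np.hstack([a,b]))
E
```

```text
[0.46153676 0.08887064 0.1025    ] [ 0.55515183 -0.11777217  0.016     ]
```

View pics/c3.png

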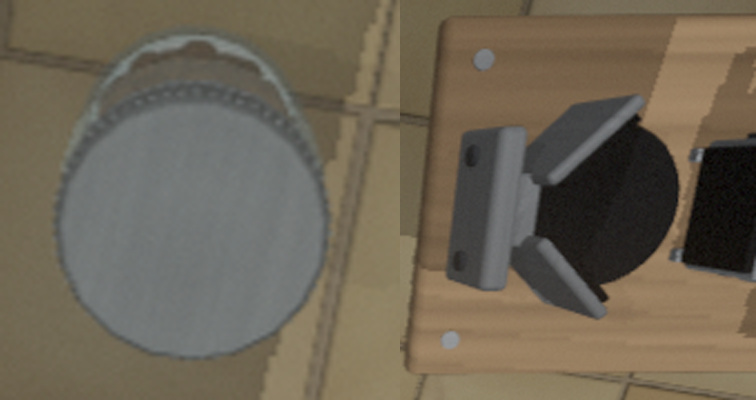

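Call:
move_arm --commands '[{"hand": 100,"translation": [0,0,30],"spin": 0},{"hand": 100,"translation": [0,0,30],"spin": 0},{"hand": 100,"translation": [0,0,30],"spin": 0},{"hand": 100,"translation": [0,0,30],"spin": 0},{"hand": 100,"translation": [0,0,20],"spin": 0},{"hand": 100,"translation": [0,0,19],"spin": 0},{"hand": 50,"translation": [0,0,0],"spin": 0},{"hand": 50,"translation": [0,0,0],"spin": 0},{"hand": 50,"translation": [0,0,0],"spin": 0},{"hand": 50,"translation": [0,0,0],"spin": 0}]'

```text
time: 4.78
tcp_pos: [0.4607, 0.0899, 0.0982]
orientation: [0.997, 0.079, 0.001, -0.0]
force: [-3.1, 0.5, 7.3]
gripper_width: 0.056
```

Call:
move_arm --commands '[{"hand": 0,"translation": [0,0,0],"spin": 0},{"hand": 0,"translation": [0,0,0],"spin": 0},{"hand": 0,"translation": [0,0,-10],"spin": 0},{"hand": 0,"translation": [0,0,-20],"spin": 0},{"hand": 0,"translation": [0,0,-30],"spin": 0},{"hand": 0,"translation": [0,0,-30],"spin": 0},{"hand": 0,"translation": [0,0,-20],"spin": 0},{"hand": 0,"translation": [0,0,0],"spin": 0}]'

```text
time: 5.78
tcp_pos: [0.4607, 0.0898, 0.2087]
orientation: [0.997, 0.078, 0.001, 0.0]
force: [-0.2, -0.5, -3.9]
gripper_width: 0.0565
```

```bash
python3 - <<'E'
from h import *
d=snap('wrist','w2.png'); s=manip.sense(); print(s['tcp_pos'],s['orientation'],s['force'],s['gripper_width'])
M=Ro.from_quat(s['orientation']).as_matrix(); print(M.round(3)); print(M.T@(np.array([.5532,-.1133,0])-s['tcp_pos']))
E
```

```text
[0.46022703 0.08975163 0.20742763] [ 9.96921367e-01  7.84069960e-02  3.62573409e-04 -4.51055859e-06] [-0.20071095  0.61517502 -3.06397584] 0.05628472870468507
[[ 0.988  0.156  0.001]
 [ 0.156 -0.988  0.   ]
 [ 0.001  0.    -1.   ]]
[0.0599364  0.21507969 0.20748135]
```

View pics/w2.png

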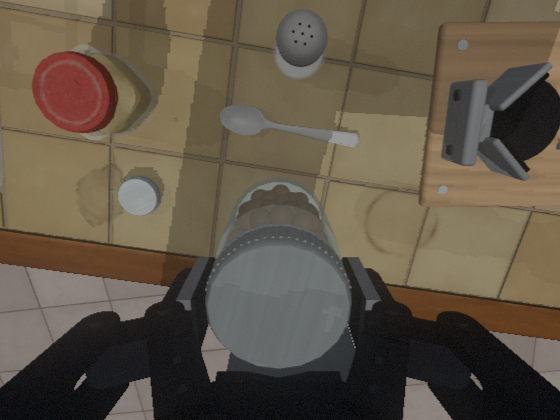

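Call:
move_arm --commands '[{"hand": 0,"translation": [4,14.4,0],"spin": 0},{"hand": 0,"translation": [8,30,0],"spin": 0},{"hand": 0,"translation": [10,35,0],"spin": 0},{"hand": 0,"translation": [10,35,0],"spin": 0},{"hand": 0,"translation": [10,35,0],"spin": 0},{"hand": 0,"translation": [10,35,0],"spin": 0},{"hand": 0,"translation": [6,20,0],"spin": 0},{"hand": 0,"translation": [2.5,10,0],"spin": 0},{"hand": 0,"translation": [0,0,20],"spin": 0},{"hand": 0,"translation": [0,0,10],"spin": 0},{"hand": 0,"translation": [0,0,0],"spin": 0},{"hand": 0,"translation": [0,0,0],"spin": 0}]'

```text
time: 7.32
tcp_pos: [0.5538, -0.1123, 0.178]
orientation: [0.997, 0.079, 0.0, 0.0]
force: [0.6, 0.3, -3.6]
gripper_width: 0.0564
```

```bash
python3 - <<'E'
from h import *
d=snap('wrist'); s=manip.sense(); b=snap('side'); print(s['tcp_pos'],s['orientation'],s['force'],s['gripper_width'])
a=cv2.resize(d['frame'][:,:,::-1],(480,360)); 
p=proj(b,[.5535,-.1125,.06]).astype(int); print(p)
c=b['frame'][p[1]-70:p[1]+50,p[0]-50:p[0]+50,::-1]; c=cv2.resize(c,(300,360),interpolation=cv2.INTER_CUBIC)
cv2.imwrite('pics/w3.png',np.hstack([a,c]))
E
```

```text
[ 0.55380095 -0.11239226  0.17802471] [9.96914627e-01 7.84915886e-02 5.15532334e-04 1.74926001e-04] [-0.72780074 -0.0534755  -2.72808667] 0.05643800543270155
[283 241]
```

View pics/w3.png

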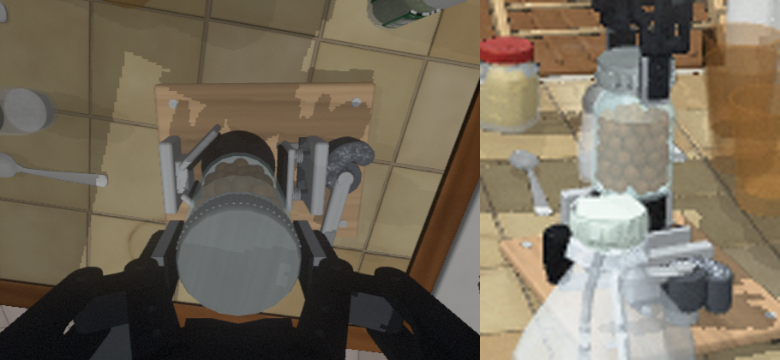

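Call:
move_arm --commands '[{"hand": 0,"translation": [0,0,20],"spin": 0},{"hand": 0,"translation": [0,0,20],"spin": 0},{"hand": 0,"translation": [0,0,12],"spin": 0},{"hand": 0,"translation": [0,0,6],"spin": 0},{"hand": 0,"translation": [0,0,3],"spin": 0},{"hand": 0,"translation": [0,0,1],"spin": 0},{"hand": 0,"translation": [0,0,0],"spin": 0}]'

```text
time: 8.3
tcp_pos: [0.5537, -0.1126, 0.1156]
orientation: [0.997, 0.078, 0.0, 0.0]
force: [-0.4, 0.7, -2.8]
gripper_width: 0.0563
```

Call:
move_arm --commands '[{"hand": 0,"translation": [0,0,1],"spin": 0},{"hand": 0,"translation": [0,0,1],"spin": 0},{"hand": 0,"translation": [0,0,0],"spin": 0}]'

```text
time: 8.68
tcp_pos: [0.5539, -0.1126, 0.1142]
orientation: [0.997, 0.078, 0.001, 0.0]
force: [-2.4, 0.1, 6.2]
gripper_width: 0.0567
```

Call:
move_arm --commands '[{"hand": 100,"translation": [0,0,0],"spin": 0},{"hand": 100,"translation": [0,0,0],"spin": 0},{"hand": 100,"translation": [0,0,0],"spin": 0},{"hand": 100,"translation": [0,0,0],"spin": 0},{"hand": 100,"translation": [0,0,-30],"spin": 0},{"hand": 100,"translation": [0,0,-40],"spin": 0},{"hand": 60,"translation": [-22,19,0],"spin": 0},{"hand": 60,"translation": [-22,19,0],"spin": 0},{"hand": 55,"translation": [-22,19,0],"spin": 0},{"hand": 55,"translation": [-22.7,18,0],"spin": 0},{"hand": 55,"translation": [0,0,0],"spin": 0.168},{"hand": 55,"translation": [0,0,0],"spin": 0}]'

```text
time: 10.18
tcp_pos: [0.4776, -0.2007, 0.1834]
orientation: [1.0, -0.005, 0.0, 0.0]
force: [-0.2, -0.1, 0.3]
gripper_width: 0.0472
```

```bash
python3 - <<'E'
from h import *
d=snap('wrist'); s=manip.sense(); t=snap('top'); print(s['tcp_pos'],s['orientation'],s['force'],s['gripper_width'])
print(proj(d,[.478,-.2005,.094]), proj(d,[.478,-.2005,.079]),proj(d,[.5535,-.1125,.1185]))
a=cv2.resize(d['frame'][:,:,::-1],(480,360))
c=cv2.resize(t['frame'][160:270,290:400,::-1],(320,320),interpolation=cv2.INTER_CUBIC); c=np.vstack([c,np.zeros((40,320,3),np.uint8)])
cv2.imwrite('pics/w4.png',np.hstack([a,c]))
E
```

```text
[ 0.47768547 -0.2004584   0.18330466] [ 9.99992359e-01 -3.90921581e-03  2.44560063e-05  8.54682528e-06] [ 0.30018572  0.48159571 -0.62456457] 0.04714646323640863
[275.53142405 223.07172854] [275.65856697 215.69003403] [101.78410929 102.13568008]
```

View pics/w4.png

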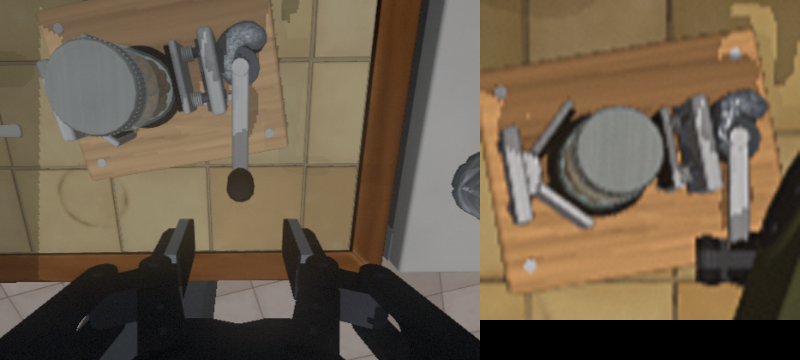

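Call:
move_arm --commands '[{"hand": 55,"translation": [1.3,2.3,20],"spin": 0},{"hand": 55,"translation": [0,0,25],"spin": 0},{"hand": 55,"translation": [0,0,25],"spin": 0},{"hand": 55,"translation": [0,0,19],"spin": 0},{"hand": 36,"translation": [0,0,0],"spin": 0},{"hand": 36,"translation": [0,0,0],"spin": 0},{"hand": 36,"translation": [0,0,0],"spin": 0}]'

```text
time: 11.15
tcp_pos: [0.4793, -0.2029, 0.0952]
orientation: [1.0, -0.005, 0.001, 0.0]
force: [0.5, 0.1, -0.3]
gripper_width: 0.0304
```

Call:
move_arm --commands '[{"hand": 36,"translation": [0.3,7.5,0],"spin": -0.0833},{"hand": 36,"translation": [0.3,7.5,0],"spin": -0.0833},{"hand": 36,"translation": [0.3,7.5,0],"spin": -0.0833},{"hand": 36,"translation": [0.3,7.5,0],"spin": -0.0833},{"hand": 36,"translation": [0.3,7.5,0],"spin": -0.0833},{"hand": 36,"translation": [0.3,7.5,0],"spin": -0.0833}]'

```text
time: 11.9
tcp_pos: [0.4897, -0.2459, 0.0949]
orientation: [0.97, 0.243, 0.0, -0.0]
force: [0.1, 4.7, 1.1]
gripper_width: 0.0306
```

Call:
move_arm --commands '[{"hand": 36,"translation": [0.3,7.5,0],"spin": -0.0833},{"hand": 36,"translation": [0.3,7.5,0],"spin": -0.0833},{"hand": 36,"translation": [0.3,7.5,0],"spin": -0.0833},{"hand": 36,"translation": [0.3,7.5,0],"spin": -0.0833},{"hand": 36,"translation": [0.3,7.5,0],"spin": -0.0833},{"hand": 36,"translation": [0.3,7.5,0],"spin": -0.0833},{"hand": 36,"translation": [0.3,7.5,0],"spin": -0.0833},{"hand": 36,"translation": [0.3,7.5,0],"spin": -0.0833},{"hand": 36,"translation": [0.3,7.5,0],"spin": -0.0833},{"hand": 36,"translation": [0.3,7.5,0],"spin": -0.0833},{"hand": 36,"translation": [0.3,7.5,0],"spin": -0.0833},{"hand": 36,"translation": [0.3,7.5,0],"spin": -0.0833}]'

```text
time: 13.4
tcp_pos: [0.5613, -0.2934, 0.0946]
orientation: [0.735, 0.678, -0.0, -0.001]
force: [-5.1, 3.6, 1.4]
gripper_width: 0.0309
```

Call:
move_arm --commands '[{"hand": 36,"translation": [0.3,7.5,0],"spin": -0.0833},{"hand": 36,"translation": [0.3,7.5,0],"spin": -0.0833},{"hand": 36,"translation": [0.3,7.5,0],"spin": -0.0833},{"hand": 36,"translation": [0.3,7.5,0],"spin": -0.0833},{"hand": 36,"translation": [0.3,7.5,0],"spin": -0.0833},{"hand": 36,"translation": [0.3,7.5,0],"spin": -0.0833},{"hand": 36,"translation": [0,0,0],"spin": 0}]'

```text
time: 14.28
tcp_pos: [0.6054, -0.2863, 0.0945]
orientation: [0.545, 0.839, -0.0, -0.0]
force: [-2.0, 0.2, -0.5]
gripper_width: 0.0307
```

Call:
move_arm --commands '[{"hand": 36,"translation": [0,3,0],"spin": -0.03},{"hand": 36,"translation": [0,2,0],"spin": -0.02},{"hand": 36,"translation": [0,0,0],"spin": 0}]'

```text
time: 14.65
tcp_pos: [0.6094, -0.2844, 0.0945]
orientation: [0.524, 0.852, -0.0, -0.001]
force: [-6.3, -0.1, 1.5]
gripper_width: 0.0307
```

Call:
move_arm --commands '[{"hand": 36,"translation": [0,2,0],"spin": -0.02},{"hand": 36,"translation": [0,2,0],"spin": -0.02},{"hand": 36,"translation": [0,0,0],"spin": 0}]'

```text
time: 15.02
tcp_pos: [0.6103, -0.2837, 0.0943]
orientation: [0.507, 0.862, -0.002, -0.004]
force: [-31.1, -2.1, 10.5]
gripper_width: 0.0308
```

Call:
move_arm --commands '[{"hand": 36,"translation": [0,-4,0],"spin": 0},{"hand": 40,"translation": [0,-3,0],"spin": 0},{"hand": 45,"translation": [0,0,0],"spin": 0},{"hand": 50,"translation": [0,0,-20],"spin": 0},{"hand": 100,"translation": [0,0,-40],"spin": 0},{"hand": 100,"translation": [0,0,-40],"spin": 0},{"hand": 100,"translation": [0,0,-10],"spin": 0}]'

```text
time: 15.9
tcp_pos: [0.6084, -0.2861, 0.2091]
orientation: [0.507, 0.862, 0.0, 0.003]
force: [-0.0, 0.5, -1.2]
gripper_width: 0.0856
```

Call:
move_arm --commands '[{"hand": 100,"translation": [0,0,0],"spin": 0.175},{"hand": 100,"translation": [0,0,0],"spin": 0.175},{"hand": 100,"translation": [0,0,0],"spin": 0.175},{"hand": 100,"translation": [0,0,0],"spin": 0.175},{"hand": 100,"translation": [0,0,0],"spin": 0.175},{"hand": 100,"translation": [0,0,0],"spin": 0.175},{"hand": 100,"translation": [0,0,0],"spin": 0.175},{"hand": 100,"translation": [0,0,0],"spin": 0.175},{"hand": 100,"translation": [0,0,0],"spin": 0.175},{"hand": 100,"translation": [0,0,0],"spin": 0.175},{"hand": 100,"translation": [0,0,0],"spin": 0.175},{"hand": 100,"translation": [0,0,0],"spin": 0}]'

```text
time: 17.4
tcp_pos: [0.6074, -0.2857, 0.2045]
orientation: [0.997, 0.077, -0.0, -0.0]
force: [-0.6, -0.1, -0.5]
gripper_width: 0.0856
```

```bash
python3 - <<'E'
from h import *
s=manip.sense(); print(s['tcp_pos'],s['orientation'],s['joint_pos'],s['gripper_width'])
M=Ro.from_quat(s['orientation']).as_matrix(); print(M.round(3)); print(M.T@(np.array([.5526,-.1065,0])-s['tcp_pos']))
E
```

```text
[ 0.60743008 -0.28574707  0.20448145] [ 9.97028164e-01  7.70378990e-02 -1.71140475e-05 -3.77177253e-05] [-4.94268727e-01  6.14259776e-01  1.19060135e+00  4.62014976e-05
  1.33680111e+00  9.22288277e-01] 0.08559863034496423
[[ 0.988  0.154 -0.   ]
 [ 0.154 -0.988  0.   ]
 [-0.    -0.    -1.   ]]
[-0.02663792 -0.18552643  0.20449665]
```

Call:
move_arm --commands '[{"hand": 100,"translation": [-2,-15,0],"spin": 0},{"hand": 100,"translation": [-4.6,-30.5,0],"spin": 0},{"hand": 100,"translation": [-5,-35,0],"spin": 0},{"hand": 100,"translation": [-5,-35,0],"spin": 0},{"hand": 100,"translation": [-5,-35,0],"spin": 0},{"hand": 100,"translation": [-3,-20,0],"spin": 0},{"hand": 100,"translation": [-2,-15,0],"spin": 0},{"hand": 100,"translation": [0,0,0],"spin": 0},{"hand": 100,"translation": [0,0,0],"spin": 0}]'

```text
time: 18.52
tcp_pos: [0.553, -0.1073, 0.2042]
orientation: [0.997, 0.076, 0.0, 0.0]
force: [0.7, 0.4, 0.7]
gripper_width: 0.0853
```

```bash
python3 - <<'E'
from h import *
d=snap('wrist'); s=manip.sense(); print(s['tcp_pos'],s['orientation'],s['gripper_width'])
print(proj(d,[.5526,-.1065,.1185]),at_z(d,280,250,.1185),at_z(d,280,300,.1185))
cv2.imwrite('pics/w5.png',d['frame'][:,:,::-1])
E
```

```text
[ 0.55303182 -0.10733706  0.2041744 ] [ 9.97095336e-01  7.61635562e-02 -7.94603625e-06  5.14767804e-05] 0.08525107255497479
[274.46023597 225.73681565] [ 0.53654532 -0.11258269  0.1185    ] [ 0.49985702 -0.11833239  0.1185    ]
```

View pics/w5.png

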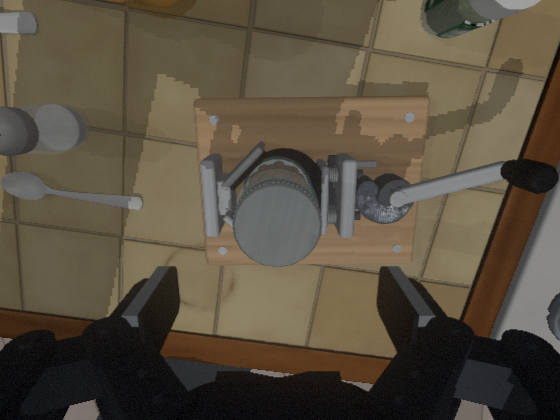

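Call:
move_arm --commands '[{"hand": 100,"translation": [0.8,0,25],"spin": 0},{"hand": 100,"translation": [0,0,30],"spin": 0},{"hand": 100,"translation": [0,0,20],"spin": 0},{"hand": 100,"translation": [0,0,15],"spin": 0},{"hand": 100,"translation": [0,0,0],"spin": 0},{"hand": 0,"translation": [0,0,0],"spin": 0},{"hand": 0,"translation": [0,0,0],"spin": 0},{"hand": 0,"translation": [0,0,0],"spin": 0},{"hand": 0,"translation": [0,0,0],"spin": 0},{"hand": 0,"translation": [0,0,0],"spin": 0},{"hand": 0,"translation": [0,0,0],"spin": 0}]'

```text
time: 19.95
tcp_pos: [0.5541, -0.1065, 0.1158]
orientation: [0.997, 0.076, 0.001, 0.0]
force: [-2.4, 1.8, 6.9]
gripper_width: 0.0565
```

Call:
move_arm --commands '[{"hand": 0,"translation": [0,0,0],"spin": -0.05},{"hand": 0,"translation": [0,0,0],"spin": -0.05},{"hand": 0,"translation": [0,0,0],"spin": -0.05},{"hand": 0,"translation": [0,0,-0.3],"spin": -0.07}]'

```text
time: 20.45
tcp_pos: [0.5541, -0.1065, 0.1158]
orientation: [0.982, 0.186, 0.001, 0.0]
force: [0.0, 1.3, 3.5]
gripper_width: 0.0566
```

```bash
python3 - <<'E'
from h import *
s=manip.sense(); print(s['tcp_pos'],s['orientation'],s['force'],s['moment'],s['gripper_width'],s['joint_pos'][5])
E
```

```text
[ 0.55407592 -0.10646017  0.11582306] [9.82486633e-01 1.86330916e-01 8.58685812e-04 2.60551864e-04] [0.02840466 1.28459259 3.54819442] [ 0.22005312  0.13162137 -0.16042224] 0.05656510591306285 0.940944012749286
```

Call:
move_arm --commands '[{"hand": 0,"translation": [0,0,-0.2],"spin": -0.085},{"hand": 0,"translation": [0,0,-0.2],"spin": -0.085},{"hand": 0,"translation": [0,0,-0.2],"spin": -0.085},{"hand": 0,"translation": [0,0,-0.2],"spin": -0.085},{"hand": 0,"translation": [0,0,-0.2],"spin": -0.085},{"hand": 0,"translation": [0,0,-0.2],"spin": -0.085},{"hand": 0,"translation": [0,0,0],"spin": -0.085},{"hand": 0,"translation": [0,0,0],"spin": -0.085},{"hand": 0,"translation": [0,0,0],"spin": -0.085},{"hand": 0,"translation": [0,0,0],"spin": -0.085},{"hand": 0,"translation": [0,0,0],"spin": -0.085},{"hand": 0,"translation": [0,0,0],"spin": 0}]'

```text
time: 21.95
tcp_pos: [0.5533, -0.1055, 0.1163]
orientation: [0.793, 0.609, 0.0, -0.001]
force: [-4.1, 7.1, 3.1]
gripper_width: 0.0564
```

```bash
python3 - <<'E'
from h import *
s=manip.sense(); print(s['tcp_pos'],s['orientation'],s['force'],s['moment'],s['gripper_width'],s['joint_pos'][5])
E
```

```text
[ 0.55330568 -0.10548954  0.11626789] [ 7.93152347e-01  6.09022649e-01  7.09192263e-05 -8.73075842e-04] [-4.1217747   7.12788182  3.05563389] [ 1.2637999   0.77651299 -0.07454947] 0.05644877362031154 0.006569833377530791
```

Call:
move_arm --commands '[{"hand": 0,"translation": [0.7,-0.7,0],"spin": 0},{"hand": 0,"translation": [0,0,-1],"spin": 0},{"hand": 0,"translation": [0,0,-1],"spin": 0},{"hand": 0,"translation": [0,0,0],"spin": 0}]'

```text
time: 22.45
tcp_pos: [0.553, -0.1055, 0.1178]
orientation: [0.794, 0.608, -0.0, -0.0]
force: [-3.3, 4.2, -1.8]
gripper_width: 0.057
```

Call:
move_arm --commands '[{"hand": 0,"translation": [0,0,-2],"spin": 0},{"hand": 0,"translation": [0,0,-2],"spin": 0},{"hand": 0,"translation": [0,0,-2],"spin": 0},{"hand": 0,"translation": [0,0,0],"spin": 0}]'

```text
time: 22.95
tcp_pos: [0.5532, -0.1056, 0.1241]
orientation: [0.794, 0.608, 0.0, 0.0]
force: [-3.6, 4.5, -0.6]
gripper_width: 0.0564
```

Call:
move_arm --commands '[{"hand": 0,"translation": [0.3,-0.3,-4],"spin": 0},{"hand": 0,"translation": [0,0,-4],"spin": 0},{"hand": 0,"translation": [0,0,-5],"spin": 0},{"hand": 0,"translation": [0,0,-5],"spin": 0},{"hand": 0,"translation": [0,0,-5],"spin": 0},{"hand": 0,"translation": [0,0,-4],"spin": 0},{"hand": 0,"translation": [0,0,0],"spin": 0},{"hand": 0,"translation": [0,0,0],"spin": 0},{"hand": 0,"translation": [0,0,0],"spin": 0}]'

```text
time: 24.08
tcp_pos: [0.5529, -0.1052, 0.1506]
orientation: [0.794, 0.608, -0.0, -0.0]
force: [-0.2, -0.4, -0.3]
gripper_width: 0.0563
```

```bash
python3 - <<'E'
from h import *
d=snap('wrist'); s=manip.sense(); b=snap('side'); print(s['tcp_pos'],s['orientation'],s['force'],s['moment'],s['gripper_width'])
a=cv2.resize(d['frame'][:,:,::-1],(400,300)); 
p=proj(b,[.5535,-.1065,.1]).astype(int)
c=b['frame'][p[1]-60:p[1]+60,p[0]-50:p[0]+50,::-1]; c=cv2.resize(c,(400,480),interpolation=cv2.INTER_CUBIC)
print([((proj(b,[.553,-.1063,z])-p+[50,60])*4+[400,0]).round() for z in(.016,.116,.136,.154)])
a=np.vstack([a,np.zeros((180,400,3),np.uint8)])
cv2.imwrite('pics/w6.png',np.hstack([a,c]))
E
```

```text
[ 0.55288003 -0.10527275  0.15060837] [ 7.93658831e-01  6.08363082e-01 -9.20805261e-05 -1.07666670e-04] [-0.21415348 -0.54356693  0.50065431] [-0.03283883 -0.04082353  0.02967076] 0.05613921106588925
[array([595., 377.]), array([600., 215.]), array([601., 182.]), array([602., 151.])]
```

View pics/w6.png

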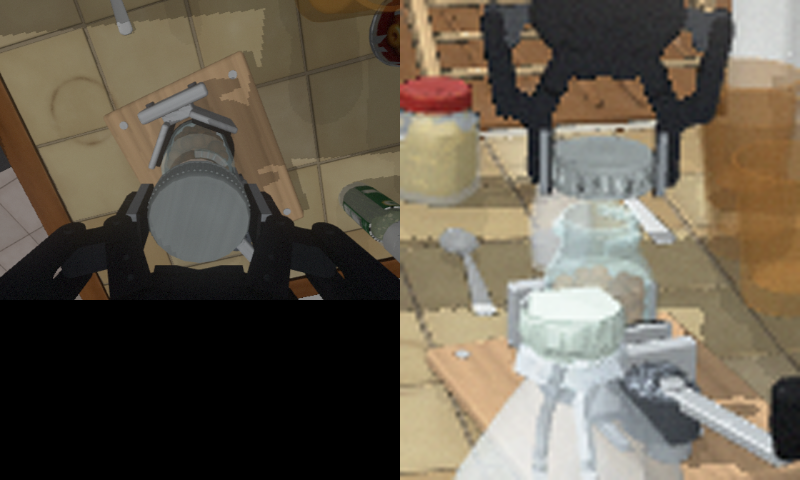

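```bash
python3 -c "
from rig import manip
print(manip.job_done())"
```

```text
the job is handed in; nothing more can be done
None
```

I opened the jar and handed the job in at about 24 s. The lid is still held above the mouth, and the jar is still clamped.

- **Jar placing:** I carried the shut jar by its lid to the clamp seat and set it down with a 6 N touch.
- **Lever:** I swung it round until it ran against its stop, where the push rose to 31 N. The picture taken afterwards showed the lever closed.
- **Unscrewing:** I turned the lid about 1.15 rad anticlockwise. It then lifted off with almost no vertical force.

**Final checks:** The last pictures show the lid level in the fingers and centred, with the jar upright in the clamp. From the tool height, the lid's lower edge is about 19–20 mm above the rim. The tool was still, and the final force reading was under 1 N. I never pushed on the bystanders, and those visible in the last pictures stood where they were.

**Disagreements:** During unscrewing there was a side force of about 8 N, from a 1–2 mm offset between the lid's axis and the tool's. I partly corrected it, and it was gone once the lid came free. The clamp's position differed by 1–3 mm between the top and wrist cameras, which is within the play.

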